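Walk a heavy instrument enclosure into its docking stop

ROBOT

A 6-joint arm with a two-finger parallel gripper is mounted at the origin on the work surface. World frame = base frame: x ahead of the robot, y to its left, z up, the work surface at z = 0. Lengths are in m, angles in rad, forces in N, time in s.
With the tool pointing down it reaches from about 0.35 to 0.775 m from the base axis. Payload 5.5 kg.
Tool frame: the origin (TCP) lies at the very end of the fingers, on their centre line; the grasp point (between the pads) lies hold_point_z behind it (hold_point_z is the distance from the TCP to the grasp point, in m); z points along the fingers, y is the line along which they close (so a half turn about z gives the same grasp; the last joint's range is limited). The gripper opens to 85 mm and grips with 20 to 120 N. Pads are 22 mm wide; open, the fingers measure 114 mm over their backs; the gripper's body (76 mm by 85 mm) begins 54 mm behind the grasp point. The pads swing forward as they close: fully open they stand 13 mm farther back than shut.
Start: joints at [-1.341, 0.313, 0.046, 1.304, 0, 1.431], TCP at [0.208, -0.536, 0.205] pointing down, gripper open.
Joint ranges: [-2.76, 2.76], [-0.86, 1.69], [-1.03, 1.26], [-2.2, 2.34], [-1.47, 1.5], [-3.14, 3.14]. Speed limits (rad/s): [2.57, 2.57, 3.14, 3.14, 3.14, 3.14].

INTERFACE

Orientations are given as a rotation vector (axis times angle).
In Python, from workcell import * gives the robot as it stands.
- The arm moves only by the tool arm_command, never from a script. Its argument "increments" is a list of rows, each an object with "offset": the shift along the tool's x, y, z normalised to -1 to 1, where 1 is 40 cm, a list of three; "dr": the turn, a rotation vector about the tool's x, y, z normalised to -1 to 1, where 1 is pi rad, a list of three. In form: [{"offset": [tx, ty, tz], "dr": [wx, wy, wz]}, ...]. A call has 1 to 20 rows; each row is the pose to reach, as a shift and turn from the pose commanded when the call began, along the tool's axes at that moment, turning the shorter way round; what a row does not reach only later rows make up. A row lasts 1/8 s, in which the tool goes at most 62.5 mm and 10.7 degrees, less where a joint would pass 70% of its speed; a pose out of reach is approached as far as the arm can. A call with a number of a shift or a turn outside -1 to 1 is refused whole. A call with a gripper value outside its range is refused whole. "grip" is the opening, from -1 (shut) to 1 (fully open), set as the call begins (left out, the last holds). The fingers move at their own pace and stop on an object; the grip force is fixed at half the most. Time passes only in rows, so rows that repeat a pose let the fingers close. It gives the time, the measured TCP pose, the force, the opening and the grip force at its end, in the units of the state.
- get_obs(): the state, without advancing time (a new reading comes with each control period).
- grab_frame(name): name is "side" or "top"; returns a dict with "img" (480x640x3 uint8, blue, green, red), "fx", "fy", "cx", "cy" (pixels), "world_from_camera" (4x4, takes a point from camera to world coordinates). Camera axes: x right, y up, looking along -z (the intrinsics and any distortion apply to the point x, -y, -z); pixel columns grow to the right and rows downward; lengths in m; the calibration is good to about 2 mm. A picture is of the moment at which its call begins. There is no depth.
- hand_in(): hands the job in; it is judged then, once.
Trained networks look in the newest picture that a camera, given by its name, has taken for a name from the list of things; names that differ only in an ending like _2 or _b are one class to them, and where a whole thing is asked for, a point or a joint stands for the part that bears it (a point fixed in the world has none). Each returns a list of dicts, best first, with "confidence" (0 to 1); they miss things now and then, are a little off and sometimes report something else, mostly with a low value. They report only what shows in the picture. A call takes as long as a camera call.
- find_in(camera, query): "centre" ([x, y, z] in m, in world coordinates, good to about 4 mm: the middle of the surface that is visible of it).
- outline_of(camera, query): "mask" (480x640 bool, what is visible of it).
The state is a dict: "clock": time; "qpos": joint angles; "dq": joint speeds; "joint_torque": joint torques, N m; "position": TCP position; "ee_rot": TCP orientation; "wrist_force": force on the tool from outside, world axes, zero at the start; "wrist_torque": the same for the moment, N m; "width": finger opening in m; "grasp_force": force on a finger pad.
Only numpy, scipy, OpenCV 4.12 (cv2) and the standard library are available. Lean on these libraries where they do the work, as an engineer would, in place of code of your own. Each camera call takes 0.05 s, during which the arm holds its last target. There are 200 camera calls.

TASK

Walk the heavy aluminium enclosure forward over the bench to the docking stop by pushing the two ends of its near face in turn, so that it swings ahead, never more than about 20 degrees askew to the stop. Finish with both sprung buffers of the stop gently pressed in by its far face, about 4 mm each and not bottomed, the enclosure square to the stop and centred on it, and let go. Push gently (well under 25 N), never touch the sockets in the middle of the near face, keep the enclosure flat on the bench and leave the other things on the bench alone.

Things in the scene. Friction and masses are not known exactly. Their poses are not given: they have to be found in the camera images.
- unit: heavy closed aluminium box, 110 mm deep (x), 220 wide (y), 70 high on four 6 mm rubber feet (centres x +-42, y +-95 mm), 1.2 to 1.5 kg, too wide to grip. Origin: centre of its underside, at bench level. +x points from its near (robot) side to its far side, z up. Its feet slide stiffly; a forward push at one end turns it about a point near the other end and takes 5 to 12 N (hidden).
- push_left (a point): the middle of the free patch at the left end of the enclosure's near face, fixed to it: 55 mm behind its origin, 86 mm to its +y, 37 mm above the bench. The bare face from 65 to 110 mm to the side of the enclosure's middle, 8 to 68 mm above the bench, may be pushed. Axes as the enclosure's.
- push_right (a point): the same at the right end of the near face: 55 mm behind the enclosure's origin, 86 mm to its -y, 37 mm above the bench.
- sockets: delicate socket panel in the middle of the enclosure's near face, fixed to it: plate 124 mm wide with four round 24 mm sockets at 37 mm height that stand 30 mm out of the near face; 12 to 62 mm above the bench. Origin: middle of the near face, at bench level; axes as the enclosure's. Must not be touched.
- far_mid (a point): the middle of the enclosure's far face, 55 mm ahead of its origin, at 37 mm height; axes as the enclosure's.
- dock: docking stop bolted to the bench beyond the enclosure: steel base plate 110 (x) by 260 (y) by 10 mm, with a crosswise aluminium bar (26 x 250 mm, top at 62 mm) that carries two sprung buffers pointing at the enclosure. Origin: middle of the plate's near edge, at bench level; +x points away from the enclosure, the way it is to be pushed; z up.
- tips (a point): fixed point of the stop between the two buffers: 30 mm before the plate's near edge, 37 mm up, axes as the stop's. Buffers at y +70 and -70 mm, flat 26 mm tips. The bar is hand-set: the tips lie 10 mm before to 10 mm beyond this point (both alike), which is not reported: feel for it. Each is its own spring of 0.8 N per mm and bottoms after 10 mm; friction holds the enclosure when let go.
- screwdriver: a screwdriver with a red handle lying on the bench to the left of the work, not to be moved
- meter: a black hand-held meter, 150 x 70 x 32 mm, lying on the bench to the right, not to be moved
- bracket: an aluminium angle bracket, 120 x 40 x 40 mm, lying on the bench to the right beside the stop, not to be moved

How it is judged:
On the way, in this order (a step that is already met when the one before it is completed fails the run):
1. the enclosure has been walked ahead until its far face is within 70 mm of the base plate's near edge (x of far_mid in the frame of dock above -0.07 m), for 0.05 s.
2. both buffers are pressed in by the square enclosure (contact force between unit and dock above 4 N and angle between the x axis of unit and the x axis of dock, either way round below 0.035 rad), for 0.2 s.
At the end, for the whole second after the job is handed in: the enclosure rests flat on the bench, at rest, its far face pressing the buffers with 4 to 14 N in all (2.5 to 8.7 mm each on average), square to the stop within 2 degrees and centred on it within 30 mm (all of step 2 and contact force between unit and dock below 14 N and y of far_mid in the frame of dock between -0.03 and 0.03 m and angle between unit's own z axis and vertical below 0.03 rad and linear speed of unit below 0.005 m/s); the robot touches nothing.
It fails at once if the fingers push the enclosure with more than 25 N (contact force between the fingers and unit above 25 N).
It fails at once if the sockets are touched (contact force between sockets and anything else above 0.5 N).
It fails at once if the buffers are rammed: more than 20 N on the stop (contact force between unit and dock above 20 N).
It fails at once if the enclosure is turned more than 25 degrees askew to the stop, or tipped (angle between the x axis of unit and the x axis of dock, either way round above 0.436 rad or angle between unit's own z axis and vertical above 0.1 rad).
It fails at once if another thing on the bench is moved more than 15 mm (distance of any of screwdriver, meter, bracket from where it was at the start of the episode above 0.015 m).
It also fails if it takes over 72 s, if anything falls off the work surface, if the arm or the gripper's body presses on something with over 40 N, if the wrist force passes 120 N, or if a joint passes its speed limit or range.

## Working session

There is one attempt and no reset: what is moved stays moved. The work goes in short steps, Python scripts to look and compute and a tool call to move; the robot and the scene stay as the last step left them, time stands still between calls to the robot, and variables do not carry over. Pictures are saved under pics/ and viewed, at most 10 in all, crops included, and the job is handed in when it is done.

Besides the shell and the picture viewer there is one more tool, called after "Emit:" in YAML: its name, and indented under it one key for each argument. arm_command: Moves the arm, as the interface text tells. Scaled input: -1 to 1 covers 40 cm each way for a shift and pi rad each way for a turn. Its arguments: {"type":"object","properties":{"increments":{"type":"array"},"grip":{"type":"number"}},"required":["increments"]}

```bash
mkdir -p pics; ls
python3 - <<'E'
from workcell import *
import cv2,numpy as np
o=get_obs();print({k:np.round(v,3).tolist() for k,v in o.items()})
ims=[]
for c in("top","side"):
    f=grab_frame(c);ims.append(f["img"]);print(c,f["fx"],f["cx"],f["cy"],np.round(f["world_from_camera"],3).tolist(),[k for k in f])
    for q in("unit","push_left","push_right","sockets","far_mid","dock","tips","screwdriver","meter","bracket"):
        print(q,[(np.round(d["centre"],3).tolist(),round(d["confidence"],2)) for d in find_in(c,q)[:2]])
cv2.imwrite("pics/a.png",ims[0]);cv2.imwrite("pics/b.png",ims[1])
E
```

```text
pics
{'clock': 0.0, 'qpos': [-1.341, 0.314, 0.045, 1.304, -0.0, 1.431], 'dq': [0.001, 0.0, 0.002, 0.0, 0.0, 0.001], 'joint_torque': [0.0, -48.063, 29.853, 0.019, 0.0, -0.0], 'position': [0.208, -0.536, 0.204], 'ee_rot': [-3.086, -0.577, 0.0], 'wrist_force': [0.148, -0.218, 0.011], 'wrist_torque': [0.005, -0.012, -0.05], 'grasp_force': 0.0, 'width': 0.085}
top 614.8488877034323 310.4447339985845 233.4451821244566 [[-0.011, 0.981, -0.192, 0.387], [-1.0, -0.009, 0.012, -0.008], [0.01, 0.192, 0.981, 1.23], [0.0, 0.0, 0.0, 1.0]] ['img', 'fx', 'fy', 'cx', 'cy', 'world_from_camera']
unit [([0.568, -0.018, 0.071], 0.89)]
push_left [([0.572, -0.019, 0.074], 0.91)]
push_right [([0.571, -0.019, 0.071], 0.64)]
sockets [([0.514, -0.024, 0.051], 0.81)]
far_mid [([0.571, -0.025, 0.071], 0.93), ([0.798, 0.027, 0.008], 0.42)]
dock [([0.798, 0.024, 0.011], 0.87)]
tips [([0.797, 0.026, 0.005], 0.84)]
screwdriver [([0.465, 0.34, 0.024], 0.88)]
meter [([0.454, -0.347, 0.031], 0.88)]
bracket [([0.652, -0.352, 0.002], 0.83)]
side 436.10318476908895 322.02237294237216 241.77718223961097 [[0.979, 0.154, -0.133, 0.499], [-0.203, 0.684, -0.7, -0.62], [-0.017, 0.713, 0.701, 0.678], [0.0, 0.0, 0.0, 1.0]] ['img', 'fx', 'fy', 'cx', 'cy', 'world_from_camera']
unit [([0.576, -0.061, 0.071], 0.88)]
push_left [([0.577, -0.057, 0.068], 0.91)]
push_right [([0.577, -0.055, 0.067], 0.63)]
sockets [([0.514, -0.043, 0.044], 0.62)]
far_mid [([0.577, -0.058, 0.07], 0.63)]
dock [([0.792, -0.004, 0.013], 0.94)]
tips [([0.794, -0.006, 0.016], 0.69)]
screwdriver [([0.469, 0.333, 0.018], 0.89)]
meter [([0.45, -0.362, 0.03], 0.73), ([0.658, -0.357, 0.008], 0.48)]
bracket [([0.656, -0.358, 0.007], 0.65), ([0.576, -0.059, 0.07], 0.2)]
```

View pics/a.png

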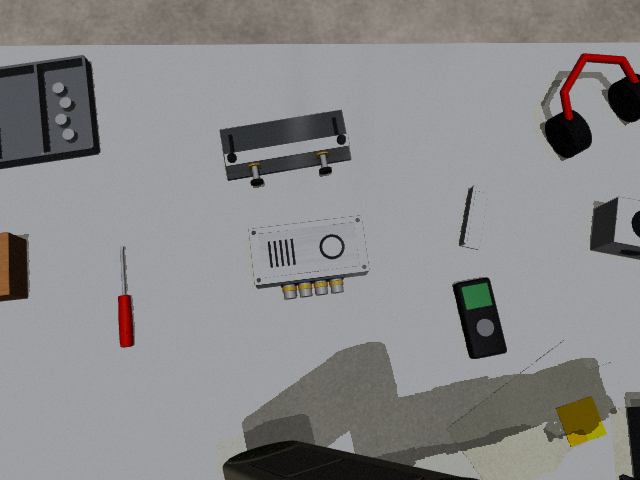

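View pics/b.png

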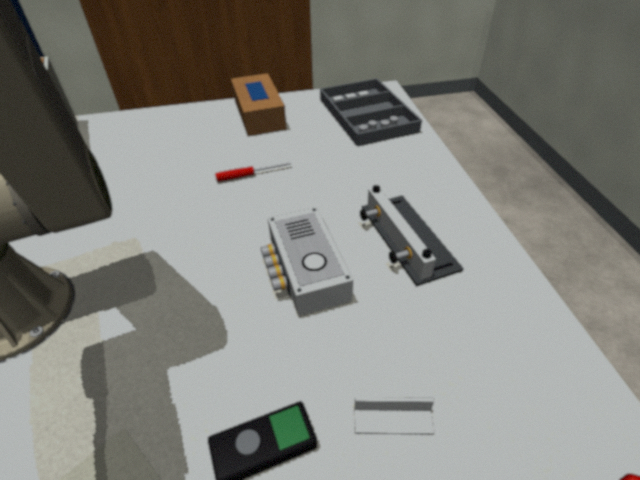

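The top view shows the unit with top-face corners near (250,230), (364,217), (369,272) and (256,288). The dock plate corners are near (220,130), (343,110), (351,158) and (228,181), with the buffer tips at (257,182) and (325,170). The screwdriver, meter and bracket are well clear of the path. Next I'll fit poses from the masks.

```bash
cat > h.py <<'E'
from workcell import *
import cv2,numpy as np
from scipy.optimize import minimize,least_squares
def proj(f,P):
    T=np.linalg.inv(f["world_from_camera"]);c=np.asarray(P)@T[:3,:3].T+T[:3,3]
    return np.c_[f["cx"]+f["fx"]*c[:,0]/-c[:,2], f["cy"]-f["fy"]*c[:,1]/-c[:,2]]
def place(p,L):
    c,s=np.cos(p[2]),np.sin(p[2]);L=np.asarray(L,float)
    return np.c_[p[0]+c*L[:,0]-s*L[:,1],p[1]+s*L[:,0]+c*L[:,1],L[:,2]]
def box(a,b,c,d,e,g): return [(x,y,z) for x in(a,b) for y in(c,d) for z in(e,g)]
UNIT=[box(-.055,.055,-.11,.11,.006,.07),box(-.085,-.055,-.054,.054,.025,.049)]
def fit(f,mask,parts,p0):
    k=4;m=cv2.resize(mask.astype(np.float32),None,fx=2,fy=2)
    def cost(p):
        im=np.zeros(m.shape,np.uint8)
        for L in parts:
            h=cv2.convexHull(np.round(2*(proj(f,place(p,L))+.5)*16).astype(np.int32))
            cv2.fillConvexPoly(im,h,1,lineType=cv2.LINE_8,shift=4)
        return 1-np.minimum(im,m).sum()/np.maximum(im,m).sum()
    S=np.array(p0)+np.array([[0,0,0],[.02,0,0],[0,.02,0],[0,0,.1]])
    r=minimize(cost,p0,method="Nelder-Mead",options=dict(initial_simplex=S,xatol=1e-4,fatol=1e-5))
    return r.x,r.fun
def unit(p0,cams=("top","side")):
    out=[]
    for c in cams:
        f=grab_frame(c);r=outline_of(c,"unit")
        if r:
            p,e=fit(f,r[0]["mask"],UNIT,p0);out.append(p);print(c,np.round(p,4),"err",round(e,3))
    return out
def click(f,uv,L,p0):
    r=least_squares(lambda p:(proj(f,place(p,L))-uv).ravel(),p0);return r.x,abs(r.fun).max()
def rel(p,d):
    c,s=np.cos(d[2]),np.sin(d[2]);far=place(p,[(.055,0,.037)])[0]-[d[0],d[1],0]
    return c*far[0]+s*far[1],-s*far[0]+c*far[1],p[2]-d[2]
def show(p):
    for n,y in(("L",.086),("R",-.086)):print(n,np.round(place(p,[(-.055,y,.037)])[0],4))
E
python3 - <<'E'
from h import *
ps=unit([.57,-.02,.13]);show(np.mean(ps,0))
f=grab_frame("top")
d,e=click(f,[(220,130),(343,110),(351,158),(228,181)],[(.11,.13,.01),(.11,-.13,.01),(0,-.13,.01),(0,.13,.01)],[.74,.02,.18]);print("dock",d,e)
# dock by mask: plate + bar + buffers with bar/tip offset o
for c in("top","side"):
    f=grab_frame(c);m=outline_of(c,"dock")[0]["mask"]
    for o in(-.01,-.005,0,.005,.01):
        t=-.03+o
        parts=[box(0,.11,-.13,.13,0,.01)]+[box(t,t+.004,y-.013,y+.013,.024,.05) for y in(.07,-.07)]+[box(t,t+.06,y-.005,y+.005,.032,.042) for y in(.07,-.07)]+[box(t+.05,t+.076,-.125,.125,.01,.062)]
        p,e=fit(f,m,parts,d);print(c,o,np.round(p,4),round(e,4))
for p in ps: print("far in dock",np.round(rel(p,d),4))
E
```

```text
top [ 0.5834 -0.0171  0.1132] err 0.039
side [ 0.5836 -0.016   0.1179] err 0.034
L [0.519  0.0625 0.037 ]
R [ 0.5388 -0.1083  0.037 ]
dock [0.76044696 0.01673327 0.16978883] 1.1037724573428704
top -0.01 [0.7629 0.0196 0.1691] 0.06
top -0.005 [0.7633 0.0198 0.1653] 0.0518
top 0 [0.7632 0.0195 0.1643] 0.0386
top 0.005 [0.7626 0.0195 0.164 ] 0.0323
top 0.01 [0.7626 0.0193 0.1658] 0.043
side -0.01 [0.7639 0.0204 0.1723] 0.0752
side -0.005 [0.7638 0.0201 0.1846] 0.0643
side 0 [0.7634 0.0203 0.1862] 0.0586
side 0.005 [0.763  0.0204 0.1831] 0.0603
side 0.01 [0.7626 0.0201 0.1876] 0.076
far in dock [-0.1253 -0.0066 -0.0566]
far in dock [-0.1249 -0.0053 -0.0519]
```

Emit:
arm_command:
  increments:
    - {"offset": [0.9, -0.71, 0], "dr": [0, 0, 0.064]}
    - {"offset": [0.9, -0.71, 0], "dr": [0, 0, 0.064]}
    - {"offset": [0.9, -0.71, 0], "dr": [0, 0, 0.064]}
    - {"offset": [0.9, -0.71, 0], "dr": [0, 0, 0.064]}
    - {"offset": [0.9, -0.71, 0], "dr": [0, 0, 0.064]}
    - {"offset": [0.9, -0.71, 0], "dr": [0, 0, 0.064]}
    - {"offset": [0.9, -0.71, 0], "dr": [0, 0, 0.064]}
    - {"offset": [0.9, -0.71, 0], "dr": [0, 0, 0.064]}
    - {"offset": [0.9, -0.71, 0], "dr": [0, 0, 0.064]}
    - {"offset": [0.9, -0.71, 0], "dr": [0, 0, 0.064]}
  grip: -1

```text
clock: 2.8
position: [0.4406, -0.1417, 0.2047]
ee_rot: [3.13, 0.264, -0.0]
wrist_force: [-0.3, -0.4, 0.3]
width: -0.0001
grasp_force: 0.0
```

Emit:
arm_command:
  increments:
    - {"offset": [0.17, -0.042, 0], "dr": [0, 0, 0]}
    - {"offset": [0.17, -0.042, 0.1], "dr": [0, 0, 0]}
    - {"offset": [0.17, -0.042, 0.25], "dr": [0, 0, 0]}
    - {"offset": [0.17, -0.042, 0.38], "dr": [0, 0, 0]}
    - {"offset": [0.17, -0.042, 0.45], "dr": [0, 0, 0]}
    - {"offset": [0.17, -0.042, 0.45], "dr": [0, 0, 0]}
    - {"offset": [0.19, -0.042, 0.45], "dr": [0, 0, 0]}
    - {"offset": [0.2, -0.042, 0.45], "dr": [0, 0, 0]}

```text
clock: 3.8
position: [0.5192, -0.1123, 0.0267]
ee_rot: [3.129, 0.264, 0.006]
wrist_force: [0.3, -0.3, 0.2]
width: 0.0002
grasp_force: 0.0
```

Run:
```python
from h import *
o=get_obs();D=[.763,.0198,.168]
q=o["position"]-np.array([D[0],D[1],0]);c,s=np.cos(D[2]),np.sin(D[2]);print("tcp dock",c*q[0]+s*q[1],-s*q[0]+c*q[1],q[2])
f=grab_frame("side");cv2.imwrite("pics/c.png",cv2.resize(f["img"][150:350,200:460],None,fx=2.5,fy=2.5))
```

```text
tcp dock -0.26244258878057036 -0.08952134080128094 0.02665000978159529
```

View pics/c.png

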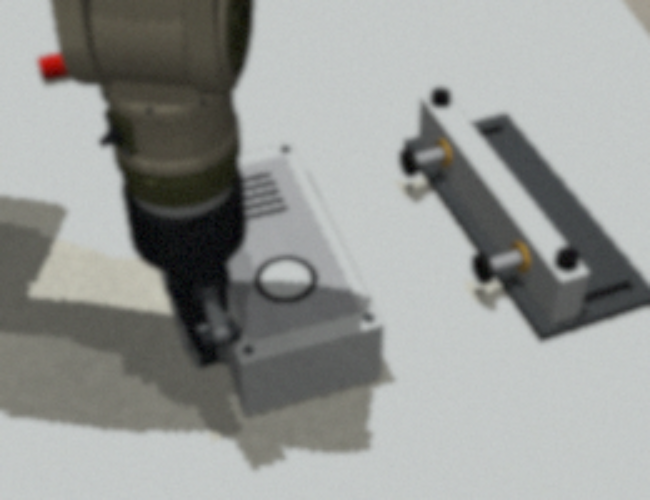

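The crop shows the closed fingers at about (215,345), just behind the right end of the near face and clear of the sockets. I'll start pushing the right end.

Emit:
arm_command:
  increments:
    - {"offset": [0.01, 0, 0], "dr": [0, 0, 0]}
    - {"offset": [0.018, 0, 0], "dr": [0, 0, 0]}
    - {"offset": [0.024, 0, 0], "dr": [0, 0, 0]}
    - {"offset": [0.03, 0, 0], "dr": [0, 0, 0]}
    - {"offset": [0.036, 0, 0], "dr": [0, 0, 0]}
    - {"offset": [0.042, 0, 0], "dr": [0, 0, 0]}
    - {"offset": [0.048, 0, 0], "dr": [0, 0, 0]}
    - {"offset": [0.054, 0, 0], "dr": [0, 0, 0]}
    - {"offset": [0.06, 0, 0], "dr": [0, 0, 0]}

```text
clock: 4.97
position: [0.5371, -0.1084, 0.0244]
ee_rot: [3.128, 0.262, -0.01]
wrist_force: [-9.2, -5.3, 6.3]
width: 0.0001
grasp_force: 5.3
```

```bash
cat >> h.py <<'E'
D=np.array([.763,.0198,.168])
def report(p0,cams=("top","side")):
    ps=unit(p0,cams);p=np.mean(ps,0);c,s=np.cos(D[2]),np.sin(D[2]);to=lambda w:np.array([c*(w[0]-D[0])+s*(w[1]-D[1]),-s*(w[0]-D[0])+c*(w[1]-D[1])])
    print("pose",np.round(p,4).tolist(),"far rel",np.round(rel(p,D),4))
    for n,y in(("L",.088),("R",-.088)):print(n,np.round(to(place(p,[(-.055,y,0)])[0]),4))
    print("tcp",np.round(to(get_obs()["position"]),4))
E
python3 -c "
from h import *
report([.59,-.016,.13])"
```

```text
top [0.5891 0.0034 0.1873] err 0.27
side [ 0.5908 -0.0134  0.1372] err 0.398
pose [0.59, -0.005, 0.1622] far rel [-0.1198  0.0041 -0.0058]
L [-0.2293  0.0928]
R [-0.2303 -0.0832]
tcp [-0.2437 -0.0886]
```

Emit:
arm_command:
  increments:
    - {"offset": [0.005, 0, 0], "dr": [0, 0, 0]}
    - {"offset": [0.01, 0, 0], "dr": [0, 0, 0]}
    - {"offset": [0.015, 0, 0], "dr": [0, 0, 0]}
    - {"offset": [0.02, 0, 0], "dr": [0, 0, 0]}
    - {"offset": [0.025, 0, 0], "dr": [0, 0, 0]}
    - {"offset": [0.03, 0, 0], "dr": [0, 0, 0]}
    - {"offset": [0.035, 0, 0], "dr": [0, 0, 0]}
    - {"offset": [0.04, 0, 0], "dr": [0, 0, 0]}

```text
clock: 6.18
position: [0.5528, -0.1057, 0.0244]
ee_rot: [3.129, 0.262, -0.011]
wrist_force: [-9.9, -4.9, 5.6]
width: 0.0001
grasp_force: 5.3
```

Emit:
arm_command:
  increments:
    - {"offset": [0.006, 0, 0], "dr": [0, 0, 0]}
    - {"offset": [0.012, 0, 0], "dr": [0, 0, 0]}
    - {"offset": [0.018, 0, 0], "dr": [0, 0, 0]}
    - {"offset": [0.024, 0, 0], "dr": [0, 0, 0]}
    - {"offset": [0.03, 0, 0], "dr": [0, 0, 0]}
    - {"offset": [0.036, 0, 0], "dr": [0, 0, 0]}
    - {"offset": [0.042, 0, 0], "dr": [0, 0, 0]}
    - {"offset": [0.048, 0, 0], "dr": [0, 0, 0]}

```text
clock: 7.18
position: [0.5718, -0.1024, 0.0243]
ee_rot: [3.129, 0.262, -0.011]
wrist_force: [-9.4, -4.7, 6.3]
width: 0.0002
grasp_force: 5.2
```

Emit:
arm_command:
  increments:
    - {"offset": [-0.06, 0, 0], "dr": [0, 0, 0]}
    - {"offset": [-0.2, 0, 0], "dr": [0, 0, 0]}
    - {"offset": [-0.3, 0, -0.1], "dr": [0, 0, 0]}
    - {"offset": [-0.35, -0.1, -0.25], "dr": [0, 0, 0]}
    - {"offset": [-0.35, -0.2, -0.25], "dr": [0, 0, 0]}
    - {"offset": [-0.35, -0.3, -0.25], "dr": [0, 0, 0]}
    - {"offset": [-0.35, -0.435, -0.25], "dr": [0, 0, 0]}
    - {"offset": [-0.35, -0.435, -0.25], "dr": [0, 0, 0]}

```text
clock: 8.18
position: [0.4069, 0.0497, 0.1248]
ee_rot: [-3.129, -0.274, 0.0]
wrist_force: [0.5, -0.9, 0.3]
width: 0.0001
grasp_force: 0.0
```

```bash
python3 -c "
from h import *
report([.6,-.016,.3])
cv2.imwrite('pics/d.png',grab_frame('side')['img'])"
```

```text
top [ 0.6111 -0.0031  0.3116] err 0.032
side [ 0.6119 -0.0021  0.308 ] err 0.027
pose [0.6115, -0.0026, 0.3098] far rel [-0.0987  0.011   0.1418]
L [-0.22    0.0826]
R [-0.1951 -0.0916]
tcp [-0.3452  0.0852]
```

View pics/d.png

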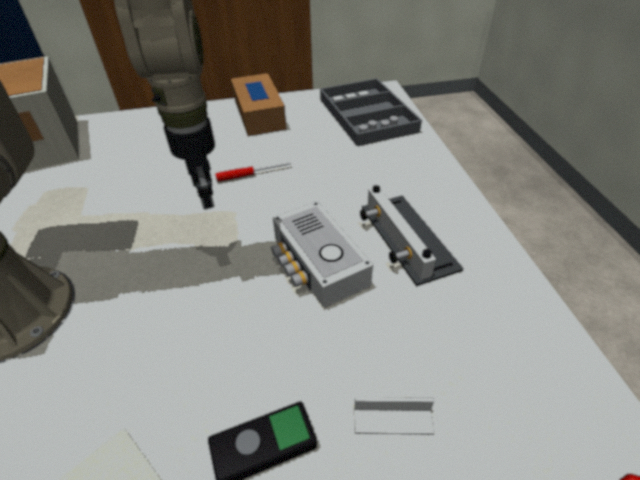

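The side view shows the enclosure turned left, with its near-left corner at about (276,222), and all the other objects untouched. Next is the left end.

Emit:
arm_command:
  increments:
    - {"offset": [0.1, 0.018, 0.02], "dr": [0, 0, 0]}
    - {"offset": [0.2, 0.018, 0.12], "dr": [0, 0, 0]}
    - {"offset": [0.21, 0.018, 0.2], "dr": [0, 0, 0]}
    - {"offset": [0.22, 0.018, 0.247], "dr": [0, 0, 0]}
    - {"offset": [0.25, 0.018, 0.247], "dr": [0, 0, 0]}
    - {"offset": [0.265, 0.018, 0.247], "dr": [0, 0, 0]}
    - {"offset": [0.275, 0.018, 0.247], "dr": [0, 0, 0]}
    - {"offset": [0.28, 0.018, 0.247], "dr": [0, 0, 0]}
    - {"offset": [0.286, 0.018, 0.247], "dr": [0, 0, 0]}
    - {"offset": [0.292, 0.018, 0.247], "dr": [0, 0, 0]}
    - {"offset": [0.298, 0.018, 0.247], "dr": [0, 0, 0]}
    - {"offset": [0.304, 0.018, 0.247], "dr": [0, 0, 0]}

```text
clock: 9.93
position: [0.5237, 0.0601, 0.0254]
ee_rot: [-3.13, -0.265, 0.014]
wrist_force: [-12.7, 0.5, 9.5]
width: 0.0001
grasp_force: 6.1
```

Emit:
arm_command:
  increments:
    - {"offset": [0.005, 0, -0.003], "dr": [0, 0, 0]}
    - {"offset": [0.01, 0, -0.005], "dr": [0, 0, 0]}
    - {"offset": [0.016, 0, -0.006], "dr": [0, 0, 0]}
    - {"offset": [0.022, 0, -0.006], "dr": [0, 0, 0]}
    - {"offset": [0.028, 0, -0.006], "dr": [0, 0, 0]}
    - {"offset": [0.034, 0, -0.006], "dr": [0, 0, 0]}
    - {"offset": [0.04, 0, -0.006], "dr": [0, 0, 0]}
    - {"offset": [0.046, 0, -0.006], "dr": [0, 0, 0]}
    - {"offset": [0.052, 0, -0.006], "dr": [0, 0, 0]}
    - {"offset": [0.058, 0, -0.006], "dr": [0, 0, 0]}

```text
clock: 11.18
position: [0.5518, 0.0642, 0.0281]
ee_rot: [-3.13, -0.265, 0.001]
wrist_force: [-5.6, 1.5, -1.6]
width: -0.0001
grasp_force: 2.4
```

Emit:
arm_command:
  increments:
    - {"offset": [0.006, 0, 0], "dr": [0, 0, 0]}
    - {"offset": [0.012, 0, 0], "dr": [0, 0, 0]}
    - {"offset": [0.018, 0, 0], "dr": [0, 0, 0]}
    - {"offset": [0.024, 0, 0], "dr": [0, 0, 0]}
    - {"offset": [0.03, 0, 0], "dr": [0, 0, 0]}
    - {"offset": [0.036, 0, 0], "dr": [0, 0, 0]}
    - {"offset": [0.042, 0, 0], "dr": [0, 0, 0]}
    - {"offset": [0.048, 0, 0], "dr": [0, 0, 0]}
    - {"offset": [0.054, 0, 0], "dr": [0, 0, 0]}
    - {"offset": [0.06, 0, 0], "dr": [0, 0, 0]}
    - {"offset": [0.066, 0, 0], "dr": [0, 0, 0]}

```text
clock: 12.55
position: [0.5778, 0.0684, 0.0281]
ee_rot: [-3.13, -0.265, 0.001]
wrist_force: [-5.7, 1.1, -2.1]
width: 0.0002
grasp_force: 2.6
```

Emit:
arm_command:
  increments:
    - {"offset": [-0.06, 0, 0], "dr": [0, 0, 0]}
    - {"offset": [-0.2, 0, 0], "dr": [0, 0, 0]}
    - {"offset": [-0.3, 0, -0.1], "dr": [0, 0, 0]}
    - {"offset": [-0.35, 0.1, -0.25], "dr": [0, 0, 0]}
    - {"offset": [-0.35, 0.2, -0.25], "dr": [0, 0, 0]}
    - {"offset": [-0.35, 0.3, -0.25], "dr": [0, 0, 0]}
    - {"offset": [-0.35, 0.4, -0.25], "dr": [0, 0, 0]}
    - {"offset": [-0.35, 0.4, -0.25], "dr": [0, 0, 0]}

```text
clock: 13.55
position: [0.4702, -0.1167, 0.1298]
ee_rot: [3.127, 0.258, 0.009]
wrist_force: [-0.6, -0.7, 0.8]
width: 0.0
grasp_force: 0.0
```

```bash
python3 -c "
from h import *
report([.63,-.01,.1])"
```

```text
top [ 0.6503 -0.0075  0.0636] err 0.04
side [ 0.6503 -0.0063  0.0562] err 0.029
pose [0.6503, -0.0069, 0.0599] far rel [-0.0609 -0.0135 -0.1081]
L [-0.1608  0.0859]
R [-0.1797 -0.0891]
tcp [-0.3135 -0.0811]
```

Emit:
arm_command:
  increments:
    - {"offset": [0.1, 0.007, 0.02], "dr": [0, 0, 0]}
    - {"offset": [0.2, 0.007, 0.12], "dr": [0, 0, 0]}
    - {"offset": [0.22, 0.007, 0.2], "dr": [0, 0, 0]}
    - {"offset": [0.23, 0.007, 0.258], "dr": [0, 0, 0]}
    - {"offset": [0.26, 0.007, 0.258], "dr": [0, 0, 0]}
    - {"offset": [0.28, 0.007, 0.258], "dr": [0, 0, 0]}
    - {"offset": [0.29, 0.007, 0.258], "dr": [0, 0, 0]}
    - {"offset": [0.297, 0.007, 0.258], "dr": [0, 0, 0]}
    - {"offset": [0.303, 0.007, 0.256], "dr": [0, 0, 0]}
    - {"offset": [0.309, 0.007, 0.254], "dr": [0, 0, 0]}
    - {"offset": [0.315, 0.007, 0.252], "dr": [0, 0, 0]}
    - {"offset": [0.32, 0.007, 0.25], "dr": [0, 0, 0]}
    - {"offset": [0.326, 0.007, 0.249], "dr": [0, 0, 0]}
    - {"offset": [0.332, 0.007, 0.248], "dr": [0, 0, 0]}
    - {"offset": [0.338, 0.007, 0.248], "dr": [0, 0, 0]}
    - {"offset": [0.344, 0.007, 0.248], "dr": [0, 0, 0]}

```text
clock: 15.75
position: [0.603, -0.0927, 0.029]
ee_rot: [3.13, 0.264, -0.0]
wrist_force: [-4.6, -2.5, -2.5]
width: -0.0
grasp_force: 2.2
```

Emit:
arm_command:
  increments:
    - {"offset": [0.006, 0, 0], "dr": [0, 0, 0]}
    - {"offset": [0.012, 0, 0], "dr": [0, 0, 0]}
    - {"offset": [0.018, 0, 0], "dr": [0, 0, 0]}
    - {"offset": [0.024, 0, 0], "dr": [0, 0, 0]}
    - {"offset": [0.03, 0, 0], "dr": [0, 0, 0]}
    - {"offset": [0.036, 0, 0], "dr": [0, 0, 0]}

```text
clock: 16.5
position: [0.6173, -0.0904, 0.0292]
ee_rot: [3.13, 0.264, -0.0]
wrist_force: [-5.2, -4.5, -2.7]
width: 0.0002
grasp_force: 2.5
```

Emit:
arm_command:
  increments:
    - {"offset": [-0.06, 0, 0], "dr": [0, 0, 0]}
    - {"offset": [-0.2, 0, 0], "dr": [0, 0, 0]}
    - {"offset": [-0.3, 0, -0.1], "dr": [0, 0, 0]}
    - {"offset": [-0.35, -0.1, -0.25], "dr": [0, 0, 0]}
    - {"offset": [-0.35, -0.2, -0.25], "dr": [0, 0, 0]}
    - {"offset": [-0.35, -0.3, -0.25], "dr": [0, 0, 0]}
    - {"offset": [-0.35, -0.42, -0.25], "dr": [0, 0, 0]}
    - {"offset": [-0.35, -0.42, -0.25], "dr": [0, 0, 0]}

```text
clock: 17.5
position: [0.4523, 0.0552, 0.1306]
ee_rot: [-3.128, -0.273, -0.008]
wrist_force: [-0.0, -0.3, -0.3]
width: 0.0002
grasp_force: 0.0
```

```bash
python3 -c "
from h import *
report([.66,-.01,.17])"
```

```text
top [ 0.6686 -0.0007  0.1995] err 0.046
side [0.6687 0.0019 0.1729] err 0.042
pose [0.6686, 0.0006, 0.1862] far rel [-0.0413 -0.0021  0.0182]
L [-0.1529  0.0838]
R [-0.1497 -0.0921]
tcp [-0.301   0.0833]
```

Emit:
arm_command:
  increments:
    - {"offset": [0.1, 0.003, 0.02], "dr": [0, 0, 0]}
    - {"offset": [0.22, 0.003, 0.12], "dr": [0, 0, 0]}
    - {"offset": [0.26, 0.003, 0.2], "dr": [0, 0, 0]}
    - {"offset": [0.27, 0.003, 0.258], "dr": [0, 0, 0]}
    - {"offset": [0.3, 0.003, 0.258], "dr": [0, 0, 0]}
    - {"offset": [0.32, 0.003, 0.258], "dr": [0, 0, 0]}
    - {"offset": [0.33, 0.003, 0.258], "dr": [0, 0, 0]}
    - {"offset": [0.336, 0.003, 0.256], "dr": [0, 0, 0]}
    - {"offset": [0.342, 0.003, 0.254], "dr": [0, 0, 0]}
    - {"offset": [0.347, 0.003, 0.252], "dr": [0, 0, 0]}
    - {"offset": [0.352, 0.003, 0.25], "dr": [0, 0, 0]}
    - {"offset": [0.358, 0.003, 0.249], "dr": [0, 0, 0]}
    - {"offset": [0.364, 0.003, 0.249], "dr": [0, 0, 0]}
    - {"offset": [0.37, 0.003, 0.249], "dr": [0, 0, 0]}

```text
clock: 19.45
position: [0.5965, 0.076, 0.029]
ee_rot: [-3.13, -0.265, 0.002]
wrist_force: [-4.0, 1.7, -2.8]
width: -0.0001
grasp_force: 2.2
```

Emit:
arm_command:
  increments:
    - {"offset": [0.005, 0, 0], "dr": [0, 0, 0]}
    - {"offset": [0.01, 0, 0], "dr": [0, 0, 0]}

```text
clock: 19.7
position: [0.601, 0.0765, 0.0294]
ee_rot: [-3.13, -0.265, 0.0]
wrist_force: [-4.4, 1.9, -2.3]
width: 0.0002
grasp_force: 2.2
```

Emit:
arm_command:
  increments:
    - {"offset": [0.004, 0, 0], "dr": [0, 0, 0]}
    - {"offset": [0.008, 0, 0], "dr": [0, 0, 0]}

```text
clock: 19.95
position: [0.6032, 0.0768, 0.0294]
ee_rot: [3.13, 0.265, -0.003]
wrist_force: [-8.2, 0.7, -0.9]
width: -0.0002
grasp_force: 4.0
```

Emit:
arm_command:
  increments:
    - {"offset": [0.004, 0, 0], "dr": [0, 0, 0]}
    - {"offset": [0.008, 0, 0], "dr": [0, 0, 0]}

```text
clock: 20.2
position: [0.6048, 0.0773, 0.0293]
ee_rot: [3.13, 0.265, -0.007]
wrist_force: [-12.1, 0.7, 3.4]
width: -0.0001
grasp_force: 5.8
```

Emit:
arm_command:
  increments:
    - {"offset": [-0.06, 0, 0], "dr": [0, 0, 0]}
    - {"offset": [-0.2, 0, 0], "dr": [0, 0, 0]}
    - {"offset": [-0.3, 0, -0.1], "dr": [0, 0, 0]}
    - {"offset": [-0.35, 0.1, -0.25], "dr": [0, 0, 0]}
    - {"offset": [-0.35, 0.2, -0.25], "dr": [0, 0, 0]}
    - {"offset": [-0.35, 0.3, -0.25], "dr": [0, 0, 0]}
    - {"offset": [-0.35, 0.43, -0.25], "dr": [0, 0, 0]}
    - {"offset": [-0.35, 0.43, -0.25], "dr": [0, 0, 0]}

```text
clock: 21.2
position: [0.5017, -0.1206, 0.1313]
ee_rot: [3.126, 0.256, 0.01]
wrist_force: [-0.3, 0.1, 0.6]
width: 0.0004
grasp_force: 0.0
```

```bash
python3 -c "
from h import *
report([.67,-.0,.13])
f=grab_frame('top');cv2.imwrite('pics/e.png',cv2.resize(f['img'][90:300,200:400],None,fx=2.8,fy=2.8,interpolation=cv2.INTER_CUBIC))"
```

```text
side [6.815e-01 4.000e-04 9.770e-02] err 0.04
pose [0.6815, 0.0004, 0.0977] far rel [-0.0287 -0.0094 -0.0703]
L [-0.1323  0.0861]
R [-0.1446 -0.0895]
tcp [-0.2831 -0.0891]
```

View pics/e.png

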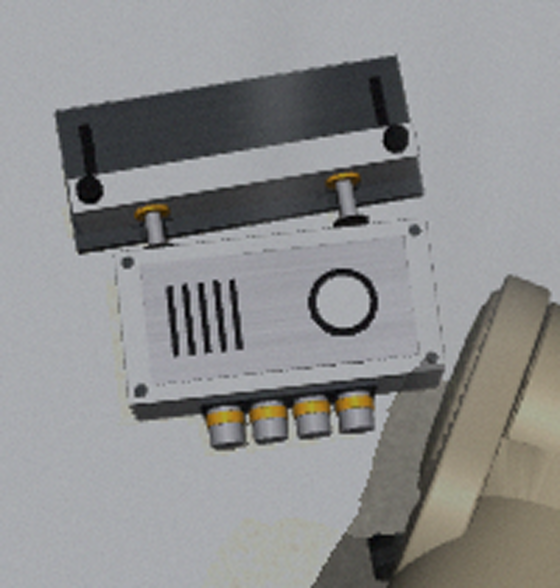

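The crop shows the left buffer (155,245) in contact with the unit. The right one (350,222) still has a gap, so I'll push the right end.

Emit:
arm_command:
  increments:
    - {"offset": [0.1, -0.004, 0.02], "dr": [0, 0, 0]}
    - {"offset": [0.2, -0.004, 0.12], "dr": [0, 0, 0]}
    - {"offset": [0.23, -0.004, 0.2], "dr": [0, 0, 0]}
    - {"offset": [0.25, -0.004, 0.258], "dr": [0, 0, 0]}
    - {"offset": [0.27, -0.004, 0.258], "dr": [0, 0, 0]}
    - {"offset": [0.29, -0.004, 0.258], "dr": [0, 0, 0]}
    - {"offset": [0.3, -0.004, 0.258], "dr": [0, 0, 0]}
    - {"offset": [0.306, -0.004, 0.258], "dr": [0, 0, 0]}
    - {"offset": [0.312, -0.004, 0.256], "dr": [0, 0, 0]}
    - {"offset": [0.317, -0.004, 0.254], "dr": [0, 0, 0]}
    - {"offset": [0.322, -0.004, 0.252], "dr": [0, 0, 0]}
    - {"offset": [0.327, -0.004, 0.25], "dr": [0, 0, 0]}
    - {"offset": [0.332, -0.004, 0.249], "dr": [0, 0, 0]}
    - {"offset": [0.335, -0.004, 0.248], "dr": [0, 0, 0]}

```text
clock: 23.2
position: [0.6273, -0.0923, 0.0289]
ee_rot: [3.13, 0.263, -0.009]
wrist_force: [-4.2, -3.4, -2.9]
width: 0.0002
grasp_force: 2.4
```

Emit:
arm_command:
  increments:
    - {"offset": [0.004, 0, 0], "dr": [0, 0, 0]}
    - {"offset": [0.008, 0, 0], "dr": [0, 0, 0]}

```text
clock: 23.45
position: [0.6301, -0.0923, 0.0289]
ee_rot: [3.129, 0.262, -0.01]
wrist_force: [-6.9, -4.4, -1.4]
width: -0.0002
grasp_force: 3.6
```

Emit:
arm_command:
  increments:
    - {"offset": [0.004, 0, 0], "dr": [0, 0, 0]}
    - {"offset": [0.008, 0, 0], "dr": [0, 0, 0]}

```text
clock: 23.7
position: [0.6322, -0.0921, 0.029]
ee_rot: [3.129, 0.262, -0.013]
wrist_force: [-9.5, -5.9, 1.8]
width: -0.0
grasp_force: 5.3
```

Emit:
arm_command:
  increments:
    - {"offset": [0.004, 0, 0], "dr": [0, 0, 0]}
    - {"offset": [0.006, 0, 0], "dr": [0, 0, 0]}

```text
clock: 23.95
position: [0.6334, -0.0921, 0.0289]
ee_rot: [3.128, 0.261, -0.016]
wrist_force: [-12.7, -6.8, 3.3]
width: 0.0002
grasp_force: 6.8
```

Emit:
arm_command:
  increments:
    - {"offset": [-0.06, 0, 0], "dr": [0, 0, 0]}
    - {"offset": [-0.2, 0, 0], "dr": [0, 0, 0]}
    - {"offset": [-0.3, 0, -0.1], "dr": [0, 0, 0]}
    - {"offset": [-0.35, -0.1, -0.25], "dr": [0, 0, 0]}
    - {"offset": [-0.35, -0.2, -0.25], "dr": [0, 0, 0]}
    - {"offset": [-0.35, -0.3, -0.25], "dr": [0, 0, 0]}
    - {"offset": [-0.35, -0.43, -0.25], "dr": [0, 0, 0]}
    - {"offset": [-0.35, -0.43, -0.25], "dr": [0, 0, 0]}

```text
clock: 24.95
position: [0.471, 0.0587, 0.1307]
ee_rot: [-3.129, -0.273, -0.001]
wrist_force: [-0.7, 0.5, 0.3]
width: 0.0001
grasp_force: 0.0
```

```bash
python3 -c "
from h import *
report([.68,-.0,.16]);report([.68,-.0,.16])
f=grab_frame('top');cv2.imwrite('pics/f.png',cv2.resize(f['img'][100:240,200:380],None,fx=4,fy=4,interpolation=cv2.INTER_CUBIC))"
```

```text
top [0.6855 0.0012 0.1769] err 0.095
side [0.686 0.003 0.165] err 0.029
pose [0.6858, 0.0021, 0.1709] far rel [-0.0241 -0.0044  0.0029]
L [-0.1344  0.0833]
R [-0.1338 -0.0927]
tcp [-0.2807  0.0836]
top [0.6853 0.0009 0.1696] err 0.096
side [0.6862 0.0029 0.1662] err 0.028
pose [0.6858, 0.0019, 0.1679] far rel [-0.0241 -0.0047 -0.0001]
L [-0.1341  0.0833]
R [-0.1341 -0.0927]
tcp [-0.281   0.0833]
```

View pics/f.png

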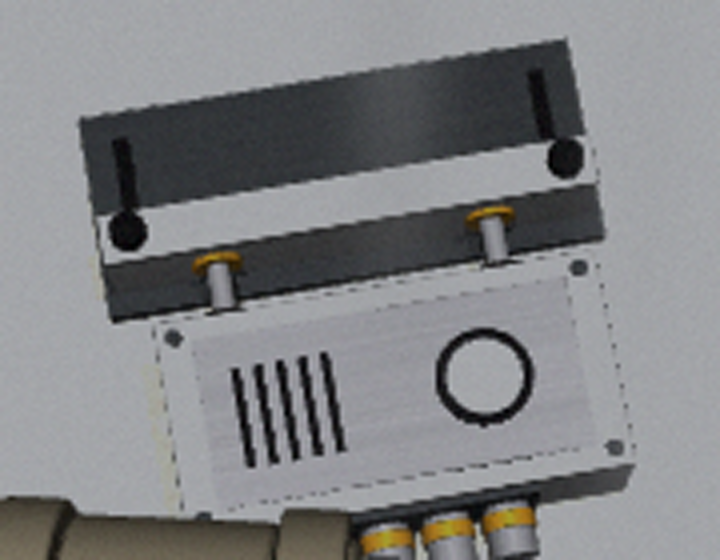

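Run:
```python
from h import *
F={c:grab_frame(c) for c in("top","side")}
import itertools
rows=[]
for c,fn,y0,x0 in(("top","a",150,225),("side","b",185,340)):
    img=cv2.imread(f"pics/{fn}.png")
    r=[]
    for o in(0,.004,.008):
        k=3.2 if c=="top" else 2.6
        w=115;cr=cv2.resize(img[y0:y0+(45 if c=="top" else 95),x0:x0+w],None,fx=2.25,fy=2.25,interpolation=cv2.INTER_CUBIC)
        for y in(.07,-.07):
            a=np.linspace(0,2*np.pi,40);L=np.c_[np.full(40,-.03+o),y+.013*np.cos(a),.037+.013*np.sin(a)]
            uv=(proj(F[c],place(D,L))-[x0,y0]+.5)*2.25
            cv2.polylines(cr,[np.round(uv*8).astype(np.int32)],True,(0,0,255),1,cv2.LINE_AA,3)
        r.append(cr)
    rows.append(np.hstack(r))
im=np.vstack(rows);print(im.shape);cv2.imwrite("pics/g.png",im)
```

```text
(315, 777, 3)
```

View pics/g.png

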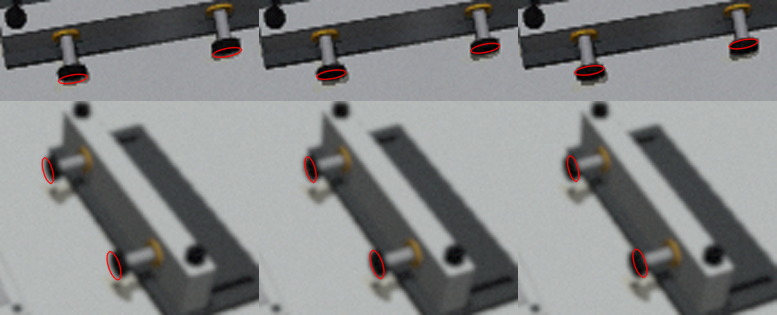

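The ring overlay matches the free tips with the bar offset at about +3 mm. That puts the tips near -27 mm and the compression now at about 3 mm. I'll nudge each end about 2 mm further.

Emit:
arm_command:
  increments:
    - {"offset": [0.1, 0.002, 0.02], "dr": [0, 0, 0]}
    - {"offset": [0.22, 0.002, 0.12], "dr": [0, 0, 0]}
    - {"offset": [0.26, 0.002, 0.2], "dr": [0, 0, 0]}
    - {"offset": [0.28, 0.002, 0.256], "dr": [0, 0, 0]}
    - {"offset": [0.3, 0.002, 0.256], "dr": [0, 0, 0]}
    - {"offset": [0.32, 0.002, 0.256], "dr": [0, 0, 0]}
    - {"offset": [0.328, 0.002, 0.256], "dr": [0, 0, 0]}
    - {"offset": [0.333, 0.002, 0.255], "dr": [0, 0, 0]}
    - {"offset": [0.337, 0.002, 0.254], "dr": [0, 0, 0]}
    - {"offset": [0.341, 0.002, 0.253], "dr": [0, 0, 0]}
    - {"offset": [0.345, 0.002, 0.252], "dr": [0, 0, 0]}

```text
clock: 26.88
position: [0.6049, 0.0778, 0.0293]
ee_rot: [3.13, 0.264, -0.009]
wrist_force: [-8.7, -3.9, 6.3]
width: -0.0001
grasp_force: 5.0
```

Emit:
arm_command:
  increments:
    - {"offset": [0.003, 0, -0.001], "dr": [0, 0, 0]}
    - {"offset": [0.006, 0, -0.002], "dr": [0, 0, 0]}

```text
clock: 27.12
position: [0.6051, 0.078, 0.0294]
ee_rot: [3.13, 0.264, -0.015]
wrist_force: [-12.3, -2.5, 5.1]
width: 0.0002
grasp_force: 6.2
```

Emit:
arm_command:
  increments:
    - {"offset": [0.003, 0, -0.002], "dr": [0, 0, 0]}
    - {"offset": [0.005, 0, -0.003], "dr": [0, 0, 0]}

```text
clock: 27.38
position: [0.6061, 0.079, 0.0295]
ee_rot: [-3.13, -0.265, 0.018]
wrist_force: [-11.8, -0.6, 0.9]
width: -0.0001
grasp_force: 5.5
```

Emit:
arm_command:
  increments:
    - {"offset": [0.002, 0, 0], "dr": [0, 0, 0]}
    - {"offset": [0.004, 0, 0], "dr": [0, 0, 0]}

```text
clock: 27.62
position: [0.6064, 0.0793, 0.0294]
ee_rot: [-3.13, -0.265, 0.021]
wrist_force: [-15.1, -0.3, 5.0]
width: -0.0001
grasp_force: 7.4
```

Emit:
arm_command:
  increments:
    - {"offset": [-0.06, 0, 0], "dr": [0, 0, 0]}
    - {"offset": [-0.2, 0, 0], "dr": [0, 0, 0]}
    - {"offset": [-0.3, 0, -0.1], "dr": [0, 0, 0]}
    - {"offset": [-0.35, 0.1, -0.25], "dr": [0, 0, 0]}
    - {"offset": [-0.35, 0.2, -0.25], "dr": [0, 0, 0]}
    - {"offset": [-0.35, 0.3, -0.25], "dr": [0, 0, 0]}
    - {"offset": [-0.35, 0.43, -0.25], "dr": [0, 0, 0]}
    - {"offset": [-0.35, 0.43, -0.25], "dr": [0, 0, 0]}

```text
clock: 28.62
position: [0.5058, -0.117, 0.1318]
ee_rot: [3.13, 0.257, 0.003]
wrist_force: [-0.6, 0.1, -0.4]
width: 0.0004
grasp_force: 0.0
```

```bash
python3 -c "
from h import *
report([.68,-.0,.16],['side']);report([.69,-.0,.15],['side'])"
```

```text
side [0.6871 0.0038 0.1398] err 0.034
pose [0.6871, 0.0038, 0.1398] far rel [-0.0225 -0.0047 -0.0282]
L [-0.13    0.0864]
R [-0.1349 -0.0895]
tcp [-0.2772 -0.0887]
side [0.6875 0.0036 0.1534] err 0.039
pose [0.6875, 0.0036, 0.1534] far rel [-0.0221 -0.0042 -0.0146]
L [-0.1308  0.0854]
R [-0.1334 -0.0906]
tcp [-0.2772 -0.0875]
```

Emit:
arm_command:
  increments:
    - {"offset": [0.1, -0.002, 0.02], "dr": [0, 0, 0]}
    - {"offset": [0.2, -0.002, 0.12], "dr": [0, 0, 0]}
    - {"offset": [0.25, -0.002, 0.2], "dr": [0, 0, 0]}
    - {"offset": [0.27, -0.002, 0.256], "dr": [0, 0, 0]}
    - {"offset": [0.29, -0.002, 0.256], "dr": [0, 0, 0]}
    - {"offset": [0.31, -0.002, 0.256], "dr": [0, 0, 0]}
    - {"offset": [0.318, -0.002, 0.256], "dr": [0, 0, 0]}
    - {"offset": [0.324, -0.002, 0.255], "dr": [0, 0, 0]}
    - {"offset": [0.329, -0.002, 0.254], "dr": [0, 0, 0]}
    - {"offset": [0.333, -0.002, 0.253], "dr": [0, 0, 0]}
    - {"offset": [0.337, -0.002, 0.252], "dr": [0, 0, 0]}

```text
clock: 30.2
position: [0.6334, -0.0912, 0.0306]
ee_rot: [3.129, 0.262, -0.012]
wrist_force: [-11.5, -3.9, 6.3]
width: -0.0004
grasp_force: 6.2
```

Emit:
arm_command:
  increments:
    - {"offset": [0.003, 0, -0.001], "dr": [0, 0, 0]}
    - {"offset": [0.006, 0, -0.003], "dr": [0, 0, 0]}

```text
clock: 30.45
position: [0.6345, -0.0915, 0.0308]
ee_rot: [3.129, 0.261, -0.016]
wrist_force: [-10.0, -6.8, -0.6]
width: 0.0001
grasp_force: 5.6
```

Emit:
arm_command:
  increments:
    - {"offset": [0.003, 0, 0], "dr": [0, 0, 0]}
    - {"offset": [0.005, 0, 0], "dr": [0, 0, 0]}

```text
clock: 30.7
position: [0.635, -0.0916, 0.0307]
ee_rot: [3.128, 0.26, -0.02]
wrist_force: [-15.3, -6.9, 5.2]
width: -0.0
grasp_force: 8.4
```

Emit:
arm_command:
  increments:
    - {"offset": [-0.06, 0, 0], "dr": [0, 0, 0]}
    - {"offset": [-0.2, 0, 0], "dr": [0, 0, 0]}
    - {"offset": [-0.3, 0, -0.1], "dr": [0, 0, 0]}
    - {"offset": [-0.4, 0.1, -0.25], "dr": [0, 0, 0]}
    - {"offset": [-0.4, 0.25, -0.35], "dr": [0, 0, 0]}
    - {"offset": [-0.4, 0.4, -0.35], "dr": [0, 0, 0]}
    - {"offset": [-0.4, 0.55, -0.35], "dr": [0, 0, 0]}
    - {"offset": [-0.4, 0.7, -0.35], "dr": [0, 0, 0]}
    - {"offset": [-0.4, 0.75, -0.35], "dr": [0, 0, 0]}
    - {"offset": [-0.4, 0.75, -0.35], "dr": [0, 0, 0]}

```text
clock: 31.95
position: [0.534, -0.4151, 0.171]
ee_rot: [3.131, 0.259, 0.0]
wrist_force: [-0.3, -0.2, -0.2]
width: -0.0001
grasp_force: 0.0
```

```bash
python3 -c "
from h import *
report([.68,-.0,.16]);report([.69,-.0,.18])
f=grab_frame('top');cv2.imwrite('pics/i.png',cv2.resize(f['img'][100:250,200:390],None,fx=4,fy=4,interpolation=cv2.INTER_CUBIC))"
```

```text
top [0.686  0.0029 0.1605] err 0.057
side [ 0.7438 -0.0086 -0.4622] err 0.829
pose [0.7149, -0.0028, -0.1509] far rel [ 0.001  -0.0315 -0.3189]
L [-0.0758  0.0865]
R [-0.131  -0.0806]
tcp [-0.2974 -0.3864]
top [0.687  0.0025 0.1703] err 0.05
side [ 0.7468 -0.0052 -0.4584] err 0.826
pose [0.7169, -0.0013, -0.144] far rel [ 0.0033 -0.03   -0.312 ]
L [-0.0744  0.0875]
R [-0.1284 -0.08  ]
tcp [-0.2971 -0.3867]
```

View pics/i.png

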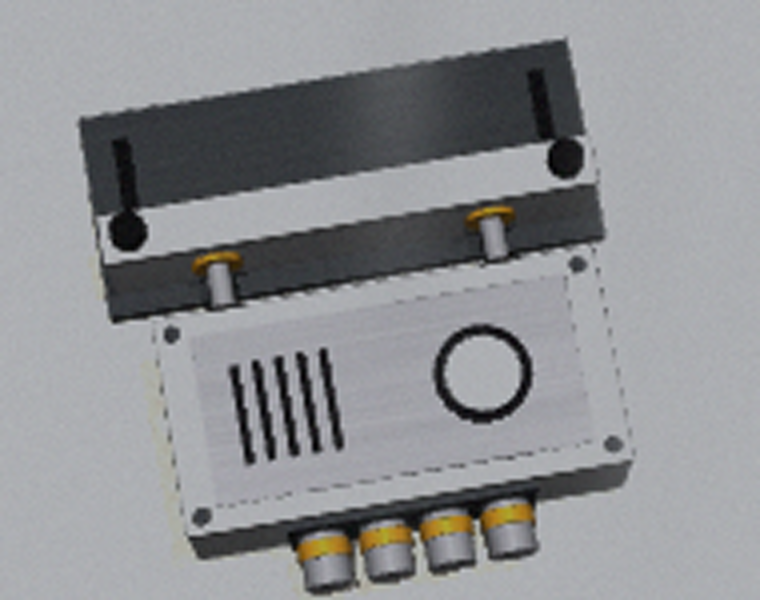

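Run:
```python
from h import *
f=grab_frame("top");T=f["world_from_camera"]
def bp(cu,z):
    u,v=np.array(cu)/4+[200,100]-.375;d=T[:3,:3]@[(u-f["cx"])/f["fx"],-(v-f["cy"])/f["fy"],-1];return (T[:3,3]+d*(z-T[2,3])/d[2])[:2]
yaw=lambda a,b:np.arctan2(-(b-a)[0],(b-a)[1])
y=lambda l,r,z:round(float(yaw(bp(r,z),bp(l,z))),4)
print("unit",y((172,334),(578,264),.07),y((201,517),(613,443),.07))
print("dock bar",y((128,231),(565,157),.065),"plate near",y((112,320),(604,238),.01),"plate far",y((80,119),(568,39),.01))
m=np.mean([bp(c,.07) for c in((172,334),(578,264),(201,517),(613,443))],0);print("centre",m,rel([*m,.172],D))
```

```text
unit 0.1689 0.1727
dock bar 0.1678 plate near 0.1635 plate far 0.1644
centre [0.6867762 0.0017701] (np.float64(-0.023165895379214454), np.float64(-0.004810612794008176), np.float64(0.003999999999999976))
```

Emit:
arm_command:
  increments:
    - {"offset": [-0.15, 0, 0], "dr": [0, 0, 0]}
    - {"offset": [-0.3, 0, 0], "dr": [0, 0, 0]}
    - {"offset": [-0.45, 0, 0], "dr": [0, 0, 0]}
    - {"offset": [-0.55, 0, 0], "dr": [0, 0, 0]}
    - {"offset": [-0.55, 0, 0], "dr": [0, 0, 0]}
    - {"offset": [-0.55, 0, 0], "dr": [0, 0, 0]}
    - {"offset": [-0.55, 0, 0], "dr": [0, 0, 0]}

```text
clock: 33.33
position: [0.3188, -0.4489, 0.1719]
ee_rot: [3.13, 0.267, 0.001]
wrist_force: [-0.2, 0.2, -0.3]
width: -0.0001
grasp_force: 0.0
```

```bash
python3 -c "
from h import *
for i in range(3): report([.685,.002,.165+.01*i])
for q in('screwdriver','meter','bracket'): print(q,[np.round(find_in(c,q)[0]['centre'],3) for c in('top','side')])
f=grab_frame('side');g=cv2.imread('pics/b.png')
L=place(D,[(-.027,.07,.037),(-.027,-.07,.037)])
cv2.imwrite('pics/j.png',np.hstack([cv2.resize(x[180:290,260:390+80],None,fx=1.9,fy=1.9*1.5,interpolation=cv2.INTER_CUBIC) for x in(g,f['img'])])[:, :800])"
```

```text
side [0.6877 0.0035 0.1559] err 0.037
pose [0.6877, 0.0035, 0.1559] far rel [-0.022  -0.0042 -0.0121]
L [-0.1309  0.0852]
R [-0.1331 -0.0908]
tcp [-0.5167 -0.3877]
top [0.6868 0.0023 0.1677] err 0.04
side [0.6877 0.0054 0.1476] err 0.048
pose [0.6872, 0.0038, 0.1577] far rel [-0.0224 -0.0037 -0.0103]
L [-0.1315  0.0855]
R [-0.1333 -0.0905]
tcp [-0.5173 -0.3878]
top [0.6869 0.0023 0.1681] err 0.037
side [0.6881 0.0035 0.1647] err 0.029
pose [0.6875, 0.0029, 0.1664] far rel [-0.0223 -0.0041 -0.0016]
L [-0.1321  0.084 ]
R [-0.1324 -0.092 ]
tcp [-0.5176 -0.3878]
screwdriver [array([0.463, 0.341, 0.024]), array([0.47 , 0.336, 0.024])]
meter [array([ 0.454, -0.345,  0.033]), array([ 0.452, -0.362,  0.032])]
bracket [array([ 0.652, -0.353,  0.001]), array([ 0.658, -0.359,  0.007])]
```

View pics/j.png

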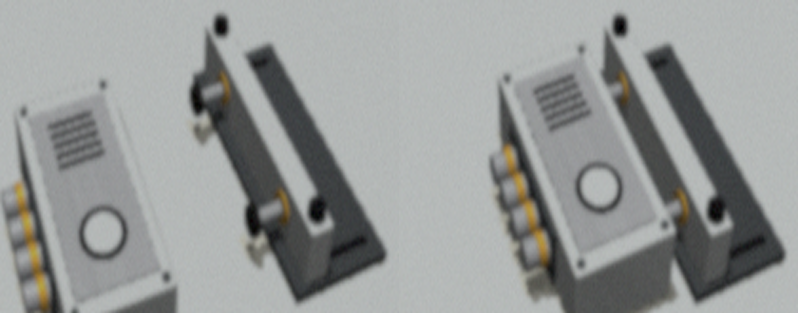

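The enclosure sits square against both buffers, at crop (615,90) and (675,205), with about 4.5 mm of compression. It is centred to about 4 mm, and the other objects haven't moved.

```bash
python3 -c "
from workcell import *
print(hand_in())"
```

```text
the job is handed in; nothing more can be done
None
```

I handed the job in at about 33 s of the 72 s allowed (no verdict came back): by camera estimate the enclosure is square to the stop within about 0.5°, centred within about 5 mm, and pressing both buffers in by about 4.5 mm, with the arm clear and the other objects unmoved.

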